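Vent the desiccator and crack its stuck lid

ROBOT

A 6-joint arm with a two-finger parallel gripper is mounted at the origin on a cart in front of the work surface, level with it; the furniture and walls round the work are solid. World frame = base frame: x ahead of the robot, y to its left, z up, the work surface at z = 0. Lengths are in m, angles in rad, forces in N, time in s.
With the tool pointing down it reaches from about 0.225 to 0.875 m from the base axis. Payload 3.4 kg.
Tool frame: the origin (TCP) lies at the very end of the fingers, on their centre line; the grasp point (between the pads) lies 19 mm behind it; z points along the fingers, y is the direction in which the jaws open and shut (so a half turn about z gives the same grasp; the last joint's range is limited). The gripper opens to 85 mm and grips with 20 to 120 N. Pads are 22 mm wide; open, the fingers measure 114 mm over their backs; the gripper's body (76 mm by 85 mm) begins 54 mm behind the grasp point. The pads swing forward as they close: fully open they stand 13 mm farther back than shut.
Start: joints at [-1.325, 0.276, 1.505, -0, 1.361, -0.121], TCP at [0.206, -0.537, 0.231] pointing down, gripper open.
Joint ranges: [-2.89, 2.89], [-0.75, 2.08], [0.22, 2.7], [-1.18, 4.32], [0.11, 2.71], [-2.7, 2.7]. Speed limits (rad/s): [2.57, 2.57, 3.14, 3.14, 3.14, 3.14].

INTERFACE

Orientations are given as a unit quaternion [w, x, y, z].
In Python, from rig import manip, viewer, job gives the robot as it stands.
- The arm moves only by the shell command python3 -m crank 'ROWS' [OPENING] [FORCE]. ROWS is JSON, a list of rows, each a list of 6 numbers: the shift along the tool's x, y, z in m, then the turn, a rotation vector about the tool's x, y, z in degrees. In form: [[dx, dy, dz, rx, ry, rz], ...]. A call has 1 to 20 rows; each row is the pose to reach, as a shift and turn from the pose measured when the call began, along the tool's axes at that moment; what a row does not reach only later rows make up. A row lasts 1/8 s, in which the tool goes at most 62.5 mm and 10.7 degrees, less where a joint would pass 70% of its speed; a pose out of reach is approached as far as the arm can. A call with a gripper value outside its range is refused whole. OPENING is the opening, from 0 (shut) to 1 (fully open), set as the call begins (- or left out, the last holds). The fingers move at their own pace and stop on an object; FORCE is the grip in N (left out, the last holds). Time passes only in rows, so rows that repeat a pose let the fingers close. It gives the time, the measured TCP pose, the force and the opening at its end, in the units of the state.
- manip.get_state(): the state, without advancing time (a new reading comes with each control period).
- viewer.get_image(name): name is "scene" or "top" or "wrist"; returns a dict with "frame" (400x640x3 uint8, blue, green, red), "range_z" (400x640 float32, m along the optical axis (not along the pixel's ray), 0 where there is no reading), "intrinsics" (3x3 intrinsics, pixels), "D" ([k1, k2, p1, p2, k3] as OpenCV has them; the pictures are not rectified), "world_from_camera" (4x4, takes a point from camera to world coordinates); the wrist camera has in their place "mount" (4x4, takes a point from camera to tool coordinates, whose origin is the TCP and whose axes are the flange's). Camera axes: x right, y up, looking along -z (the intrinsics and any distortion apply to the point x, -y, -z); pixel columns grow to the right and rows downward; lengths in m; the calibration is good to about 2 mm. A picture is of the moment at which its call begins: read the wrist's pose just before it.
- job.sign_off(): hands the job in, once; it reports no verdict.
The state is a dict: "clock": time; "qpos": joint angles; "qd": joint speeds; "effort": joint torques, N m; "position": TCP position; "ee_rot": TCP orientation; "contact_force": force on the tool from outside, world axes, zero at the start; "moment": the same for the moment, N m; "width": finger opening in m.
Only numpy, scipy, OpenCV 4.12 (cv2) and the standard library are available. Lean on these libraries where they do the work, as an engineer would, in place of code of your own. Each camera call takes 0.05 s, during which the arm holds its last target. There are 200 camera calls.

TASK

Let air into the vacuum desiccator: unscrew the captive vent cap beside the box anticlockwise to its stop while the lid stays shut. Then pull the lid up by its bar handle until its sticky seal lets go, without letting it fly wide open, and finish still holding the handle with the lid steady at a gap of about 3 cm at its front edge. Leave the other things on the bench where they are.

Things in the scene. Friction and masses are not known exactly. Their poses are not given: they have to be found in the camera images.
- desiccator: Vacuum desiccator: white plastic box 200 mm deep (x) x 180 mm wide (y), 108 mm high to the underside of its lid, fixed to the bench. Origin: centre of its underside on the bench; x points from its front (lid handle) to its back (lid hinge), y to its left seen from the front, z up. It stands at different places, turned up to 0.3 rad. A vent tower (aluminium block 44 x 44 mm, top at z 78 mm, joined by a 26 mm pipe) stands beside its right wall at x -30, y -165 mm.
- vent_cap_grip (a point): Point on the vertical axis of the vent cap, where to grip it: 109 mm above the bench, 11 mm below the cap's flat top. The cap is a grey fluted round screw cap, 36 mm across and 33 mm tall, standing on the vent tower with 9 mm free below its rim; only the thin rubber washer and a stub lie there. It can be gripped across any diameter; 50 mm of free room to the lid's side.
- vent_cap (a joint): Turn of the captive vent cap about the vertical axis, rad: 0 = screwed shut, grows as it turns anticlockwise seen from above, stop at 1.35 = fully open. It starts at 0 to 0.25, turns with about 0.1 N m of friction, does not rise, does not come off, and stays where it is left.
- lid_handle (a point): Middle of the lid's handle: a round horizontal steel bar, 14 mm thick, 136 mm long, parallel to the lid's front edge, on two posts at 60 mm either side of the middle. Its centre is 156 mm above the bench when the lid is shut, 38 mm above the lid's plate and 18 mm behind the lid's front edge; 31 mm free beneath it. It rides on the lid, on an arc of radius 196 mm about the hinge line (it starts 190 mm in front of and 48 mm above that line).
- lid_hinge (a point): Middle of the lid's hinge line, on the back of the box, 108 mm above the bench; the line runs along the desiccator's y.
- lid_front_edge (a point): Middle of the lower front edge of the lid, 208 mm in front of the hinge line; 108 mm above the bench when the lid is shut. Its rise above that is the gap at the front.
- lid (a joint): Opening of the clear lid (204 x 184 x 10 mm, about 0.35 kg), rad: 0 = shut, stop at 0.36; 0.15 = front gap 31 mm. Its gasket is sticky: the upward pull needed at the handle is 14 N at once, peaks at 15 to 17 N with the front 4 to 10 mm up, falls to 8 to 10 N at 0.1 rad, 5 N at 0.15, then to the lid's weight (2 N). Grip the bar firmly (70 N will do). Let go, the lid falls shut.
- tip_box: Bystander: pipette tip box, 130 x 85 x 70 mm, closed, loose. Origin: centre of its underside.
- timer: Bystander: white bench timer, 64 x 64 x 22 mm, loose. Origin: centre of its underside.
- label_roll: Bystander: roll of labels, 58 mm across, 24 mm high, loose on the bench. Origin: centre of its underside.
- forceps: Bystander: steel forceps lying flat, 128 mm long along its y, loose. Origin: centre of its underside.
- marker: Bystander: lab marker lying on the bench, 134 mm long along its y, loose. Origin: centre of its underside.

How it is judged:
On the way, in this order (a step that is already met when the one before it is completed fails the run):
1. the vent cap is unscrewed (turned past 1.1 rad) while the lid is shut (value of joint vent_cap above 1.1 rad and value of joint lid below 0.02 rad), for 0.2 s.
2. the lid's seal is broken and the lid is held slightly open by the fingers, front gap 20 to 42 mm (value of joint lid between 0.096 and 0.203 rad and contact force between the fingers and lid above 1 N), for 0.3 s.
At the end, for the whole second after the job is handed in: The program ends with the fingers still on the lid's handle (contact over 1 N, grasp point within 80 mm of the bar's middle), the lid steady (under 0.05 rad/s) at 0.096 to 0.203 rad, a front gap of 20 to 42 mm, propped by nothing else; the vent cap is past 1.1 rad (all of step 2 and value of joint vent_cap above 1.1 rad and velocity of joint lid between -0.05 and 0.05 rad/s and contact force between lid and tip_box below 0.05 N and contact force between lid and timer below 0.05 N and contact force between lid and label_roll below 0.05 N and contact force between lid and forceps below 0.05 N and contact force between lid and marker below 0.05 N and distance between the grasp point and lid_handle below 0.08 m); the arm keeps its last pose, push and grip.
It fails at once if the lid is lifted (past 0.04 rad) before the vent cap is unscrewed (value of joint lid above 0.04 rad and value of joint vent_cap below 1.1 rad).
It fails at once if the lid flies open (past 0.30 rad, a front gap of 61 mm) (value of joint lid above 0.3 rad).
It fails at once if a bystander is displaced by more than 30 mm (distance of any of tip_box, timer, label_roll, forceps, marker from where it was at the start of the episode above 0.03 m).
It also fails if it takes over 48 s, if anything falls off the work surface, if the arm or the gripper's body presses on something with over 40 N, if the wrist force passes 120 N, or if a joint passes its speed limit or range.

## Working session

There is one attempt and no reset: what is moved stays moved. The work goes in short steps, Python scripts to look and compute and a shell command to move; the robot and the scene stay as the last step left them, time stands still between calls to the robot, and variables do not carry over. Pictures are saved under pics/ and viewed, about 8 in all and at most 12, crops included, and the job is handed in when it is done.

```bash
mkdir -p pics; ls
cat > h.py <<'E'
import numpy as np, cv2
from rig import manip, viewer, job
from scipy.spatial.transform import Rotation as R
def T(s):
    M=np.eye(4);q=s["ee_rot"];M[:3,:3]=R.from_quat([q[1],q[2],q[3],q[0]]).as_matrix();M[:3,3]=s["position"];return M
def cloud(name):
    s=manip.get_state();d=viewer.get_image(name)
    W=np.array(d["world_from_camera"]) if "world_from_camera" in d else T(s)@np.array(d["mount"])
    z=d["range_z"];K=np.array(d["intrinsics"]);D=np.array(d["D"],float)
    v,u=np.mgrid[:z.shape[0],:z.shape[1]]
    p=cv2.undistortPoints(np.stack([u,v],-1).reshape(-1,1,2).astype(np.float64),K,D).reshape(z.shape+(2,))
    P=np.stack([p[...,0]*z,-p[...,1]*z,-z],-1)
    P=P@W[:3,:3].T+W[:3,3]; P[z==0]=np.nan
    return d["frame"],P
E
python3 - <<'E'
from h import *
s=manip.get_state();print(s)
for n in("top","scene"):
    f,P=cloud(n);cv2.imwrite(f"pics/{n}.png",f);np.save(f"{n}.npy",P)
E
```

```text
pics
{'clock': 0.0, 'qpos': array([-1.32502711e+00,  2.76627703e-01,  1.50614200e+00,  4.53003676e-05,
        1.36070441e+00, -1.20989152e-01]), 'qd': array([ 0.00049604,  0.00043859,  0.00034531,  0.00058533, -0.00202013,
       -0.00074232]), 'effort': array([-1.13239326e-03, -4.16782522e+01, -2.45806611e+01, -7.50931281e-05,
        1.12210415e-02, -4.30417131e-06]), 'position': array([ 0.2060761 , -0.5362356 ,  0.23041753]), 'ee_rot': array([-9.40281908e-04,  9.83233533e-01,  1.82348388e-01, -3.65495862e-05]), 'contact_force': array([ 0.14571334, -0.22089031,  0.04397782]), 'moment': array([ 0.0549317 , -0.00648924, -0.00545688]), 'width': 0.08537522948341143}
```

View pics/top.png

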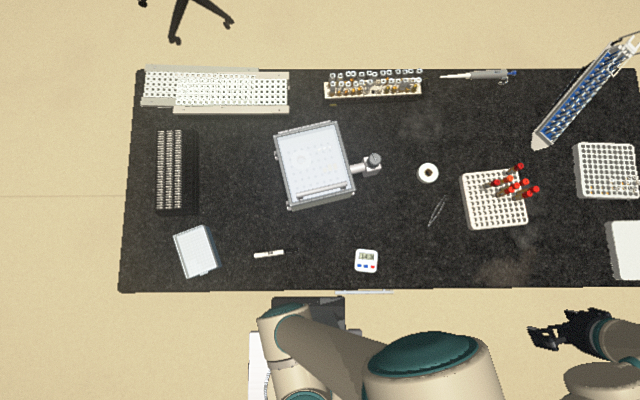

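View pics/scene.png

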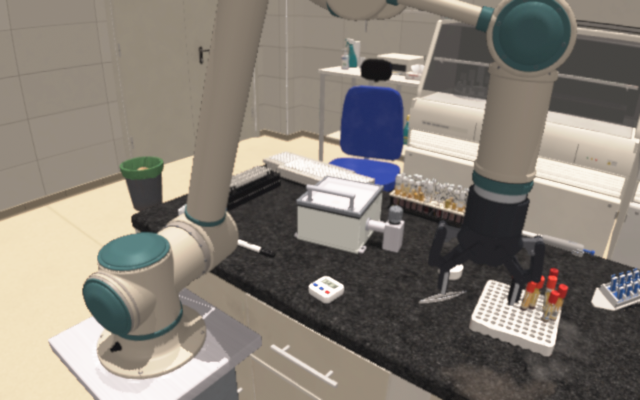

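Top view: cap at about (375,158), lid handle bar along (288,205)-(352,192), with the hinge at the back. The scene view agrees, with the cap to the right of the box.

Run:
```python
from h import *
np.set_printoptions(precision=4,suppress=True)
for n in("top","scene"):
    P=np.load(n+".npy").reshape(-1,3)
    b=(P[:,0]>.3)&(P[:,0]<.95)&(P[:,1]<.3)&(P[:,1]>-.35)
    Q=P[b]
    lid=Q[(Q[:,2]>.112)&(Q[:,2]<.124)]
    r=cv2.minAreaRect(lid[:,:2].astype(np.float32)*1000);print(n,"z112-124",len(lid),r)
    bar=Q[(Q[:,2]>.145)&(Q[:,2]<.175)];print("bar",len(bar),bar.mean(0) if len(bar) else 0, bar.min(0),bar.max(0))
    if len(bar)>3: print(cv2.minAreaRect(bar[:,:2].astype(np.float32)*1000))
P=np.load("top.npy")
for u,v in[(375,158),(373,155),(377,160),(280,130),(335,123),(320,199),(300,160),(427,172),(366,260),(437,210),(268,254)]:print(u,v,P[v,u])
```

```text
top z112-124 5211 ((711.3809814453125, -118.61819458007812), (271.1652526855469, 543.9047241210938), 48.894081115722656)
bar 282 [ 0.5246 -0.0448  0.1603] [ 0.504  -0.1117  0.1465] [0.5454 0.0201 0.1663]
((525.96728515625, -45.10462951660156), (14.59896183013916, 135.84222412109375), 13.359760284423828)
scene z112-124 2194 ((700.8261108398438, -111.7806396484375), (268.935302734375, 518.2232055664062), 49.87236022949219)
bar 286 [ 0.5223 -0.0495  0.1582] [ 0.5    -0.1137  0.1452] [0.5467 0.0221 0.1655]
((523.2642211914062, -45.66007995605469), (17.120391845703125, 138.8096160888672), 14.068798065185547)
375 158 [ 0.6169 -0.1941  0.1195]
373 155 [ 0.6245 -0.1884  0.1229]
377 160 [ 0.6123 -0.2     0.1158]
280 130 [0.7427 0.0763 0.0008]
335 123 [ 0.7184 -0.0867  0.1192]
320 199 [ 0.5059 -0.0425  0.1122]
300 160 [0.6134 0.0109 0.1173]
427 172 [ 0.606  -0.3744 -0.0026]
366 260 [ 0.3428 -0.1747  0.0176]
437 210 [ 0.4881 -0.3962 -0.0004]
268 254 [0.363  0.107  0.0142]
```

```bash
python3 -m crank '[[0.51,-0.174,0.02,0,0,0],[0.51,-0.174,0.02,0,0,0],[0.51,-0.174,0.02,0,0,0],[0.51,-0.174,0.02,0,0,0],[0.51,-0.174,0.02,0,0,0],[0.51,-0.174,0.02,0,0,0],[0.51,-0.174,0.02,0,0,0],[0.51,-0.174,0.02,0,0,0],[0.51,-0.174,0.02,0,0,0],[0.51,-0.174,0.02,0,0,0],[0.51,-0.174,0.02,0,0,0],[0.51,-0.174,0.02,0,0,0],[0.51,-0.174,0.02,0,0,0],[0.51,-0.174,0.02,0,0,0]]' 1
cat > cap.py <<'E'
from h import *
np.set_printoptions(precision=4,suppress=True)
f,P=cloud("wrist");cv2.imwrite("pics/w1.png",f);np.save("w1.npy",P)
Q=P.reshape(-1,3);Q=Q[np.isfinite(Q).all(1)]
for lo,hi in((.115,.125),(.09,.125)):
    C=Q[(Q[:,2]>lo)&(Q[:,2]<hi)&(np.hypot(Q[:,0]-.62,Q[:,1]+.192)<.04)]
    print(len(C), C[:,2].mean() if len(C) else 0, cv2.minEnclosingCircle(C[:,:2].astype(np.float32)*1000) if len(C) else 0)
B=Q[(Q[:,2]>.145)&(Q[:,2]<.17)&(np.hypot(Q[:,0]-.525,Q[:,1]+.045)<.09)];print(len(B)); 
if len(B)>20: print(cv2.minAreaRect(B[:,:2].astype(np.float32)*1000))
s=manip.get_state();print(s["position"],T(s)[:3,:3].T@(np.array([.6195,-.1925,.09])-s["position"]),s["qpos"],s["clock"])
E
python3 cap.py
```

```text
clock: 1.85
position: [0.6193, -0.1916, 0.2112]
ee_rot: [-0.001, 0.983, 0.182, 0.0]
contact_force: [-0.1, 0.7, -0.2]
width: 0.0851
1863 0.12005182622089332 ((618.0341796875, -192.48419189453125), 17.90846061706543)
2234 0.11696212955633026 ((618.3059692382812, -192.17088317871094), 18.186498641967773)
3813
((531.7444458007812, -65.02946472167969), (15.11982536315918, 95.05766296386719), 13.767382621765137)
[ 0.6194 -0.1915  0.2111] [-0.0003  0.0011  0.1211] [-0.4078  0.3974  1.3707  0.0013  1.3742  0.7969] 1.9
```

View pics/w1.png

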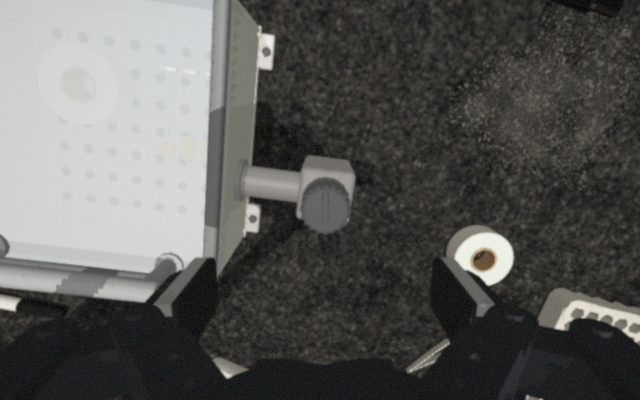

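The cap lies midway between the jaws at (325,205), and the circle fit (0.618, -0.192, top 0.120, radius 18 mm) matches the given sizes. Next I descend and grip.

```bash
python3 -m crank '[[-0.001,0,0.05,0,0,0],[-0.001,0,0.08,0,0,0],[-0.001,0,0.1,0,0,0],[-0.001,0,0.122,0,0,0],[-0.001,0,0.122,0,0,0],[-0.001,0,0.122,0,0,0]]' 1 && python3 -m crank '[[0,0,0,0,0,0],[0,0,0,0,0,0],[0,0,0,0,0,0],[0,0,0,0,0,0],[0,0,0,0,0,0],[0,0,0,0,0,0],[0,0,0,0,0,0],[0,0,0,0,0,0]]' 0 50
```

```text
clock: 2.65
position: [0.619, -0.192, 0.09]
ee_rot: [-0.0, 0.983, 0.182, 0.001]
contact_force: [0.2, 0.4, 0.3]
width: 0.0855
clock: 3.65
position: [0.6194, -0.1924, 0.0909]
ee_rot: [0.0, 0.983, 0.182, 0.001]
contact_force: [-0.8, -1.0, 5.4]
width: 0.0346
```

```bash
python3 -m crank '[[0,0,0,0,0,-6],[0,0,0,0,0,-12],[0,0,0,0,0,-18],[0,0,0,0,0,-24],[0,0,0,0,0,-30],[0,0,0,0,0,-36],[0,0,0,0,0,-42],[0,0,0,0,0,-48],[0,0,0,0,0,-54],[0,0,0,0,0,-60],[0,0,0,0,0,-60]]' && python3 -c "
from h import *;s=manip.get_state();print(s['moment'],s['effort'],s['qpos'])"
```

```text
clock: 5.03
position: [0.6176, -0.191, 0.0909]
ee_rot: [-0.001, 0.76, 0.649, 0.0]
contact_force: [-4.0, 2.7, 5.7]
width: 0.0347
[0.36352661 0.5157721  0.12917503] [ -0.89644829 -47.32953072 -22.28364766  -0.19012611  -1.45825557
  -0.05079343] [-0.40845128  0.48183181  1.54412371  0.00205635  1.11784736 -0.25237627]
```

```bash
for i in 1; do python3 -m crank '[[0,0,0,0,0,-4],[0,0,0,0,0,-8],[0,0,0,0,0,-8]]'; python3 -c "
from h import *;s=manip.get_state();print(s['moment'],s['effort'][5],s['qpos'][5])"; python3 -m crank '[[0,0,0,0,0,-4],[0,0,0,0,0,-8],[0,0,0,0,0,-8]]';python3 -c "
from h import *;s=manip.get_state();print(s['moment'],s['effort'][5],s['qpos'][5])"; done
```

```text
clock: 5.4
position: [0.6173, -0.1909, 0.091]
ee_rot: [-0.002, 0.713, 0.701, 0.0]
contact_force: [-2.5, -1.1, 3.4]
width: 0.0344
[-0.07281829  0.16528706  0.11395358] -0.0310182454995811 -0.39144671771492784
clock: 5.78
position: [0.6168, -0.1898, 0.0909]
ee_rot: [-0.003, 0.664, 0.748, 0.001]
contact_force: [-1.8, 2.7, 3.6]
width: 0.0346
[ 0.48243847  0.26993972 -0.72948132] -0.8505715616047382 -0.5280196071178281
```

Torque jumps at 76° of turn, so the cap is at its stop. I release, lift and look to check the slot mark on the cap.

```bash
python3 -m crank '[[0,0,0,0,0,1],[0,0,0,0,0,1],[0,0,0,0,0,1],[0,0,0,0,0,1],[0,0,0,0,0,1],[0,0,-0.03,0,0,1],[0,0,-0.07,0,0,1],[0,0,-0.11,0,0,1],[0,0,-0.122,0,0,1],[0,0,-0.122,0,0,1]]' 1; sed -i 's/w1/w2/g' cap.py; python3 cap.py
python3 - <<'E'
import cv2,numpy as np
a=cv2.imread("pics/w1.png")[140:270,260:390];b=cv2.imread("pics/w2.png")
b=b[140:270,260:390];cv2.imwrite("pics/c.png",cv2.resize(np.hstack([a,b]),None,fx=3,fy=3,interpolation=2))
E
```

```text
clock: 7.02
position: [0.6172, -0.1905, 0.2132]
ee_rot: [-0.002, 0.671, 0.742, 0.001]
contact_force: [-0.6, -0.1, 0.1]
width: 0.0855
1834 0.1201496872354553 ((617.4483032226562, -192.54684448242188), 18.063383102416992)
2205 0.11699859129614028 ((617.273193359375, -192.3201446533203), 18.33489418029785)
2013
((538.8465576171875, -95.464599609375), (13.871597290039062, 32.83224105834961), 14.150761604309082)
[ 0.6166 -0.1902  0.2119] [-0.0034  0.0031  0.1218] [-0.409   0.3953  1.3723  0.0037  1.3803 -0.5102] 7.075
```

View pics/c.png

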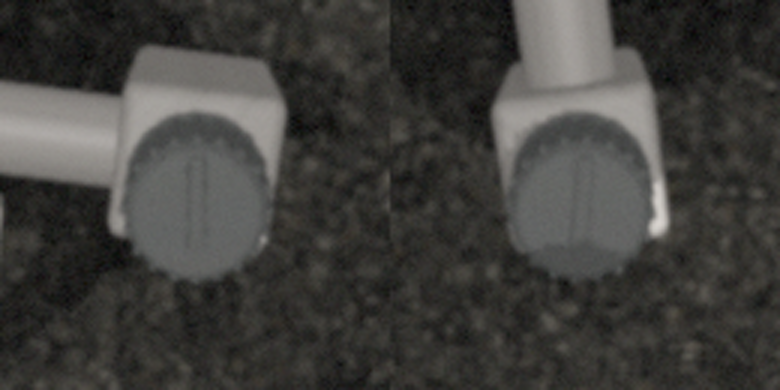

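The slot turned with the jaws to within a few degrees, so the cap turned about 75°, well past 1.1 rad. Three views agree on the bar: (0.5265, -0.045), yaw 13.8°. Going above it.

```bash
python3 -m crank '[[0.05,-0.025,0,0,0,-4],[0.1,-0.05,0,0,0,-8],[0.154,-0.075,0,0,0,-8],[0.154,-0.075,0.02,0,0,-8],[0.154,-0.075,0.02,0,0,-8],[0.154,-0.075,0.02,0,0,-8]]' 1
python3 - <<'E'
from h import *
np.set_printoptions(precision=4,suppress=True)
s=manip.get_state();f,P=cloud("wrist");cv2.imwrite("pics/w3.png",f)
Q=P.reshape(-1,3);Q=Q[np.isfinite(Q).all(1)]
B=Q[(Q[:,2]>.149)&(Q[:,2]<.168)&(np.hypot(Q[:,0]-.5265,Q[:,1]+.045)<.075)]
print(len(B),B[:,2].max(),cv2.minAreaRect(B[:,:2].astype(np.float32)*1000))
M=T(s);print(np.degrees(R.from_matrix(M[:3,:3]).as_rotvec()),s["position"],np.degrees(np.arctan2(M[1,0],M[0,0])),M[:3,:3].T@(np.array([.5265,-.045,.137])-s["position"]))
E
```

```text
clock: 7.82
position: [0.5265, -0.0447, 0.1924]
ee_rot: [-0.004, 0.618, 0.787, 0.001]
contact_force: [-0.4, 0.4, 0.6]
width: 0.0854
6427 0.16499804165353632 ((526.2500610351562, -44.88152313232422), (14.01262378692627, 135.95681762695312), 13.550853729248047)
[-110.8694 -141.2038   -0.1094] [ 0.5265 -0.0447  0.1924] 103.72308279359257 [-0.0007  0.0002  0.0554]
```

View pics/w3.png

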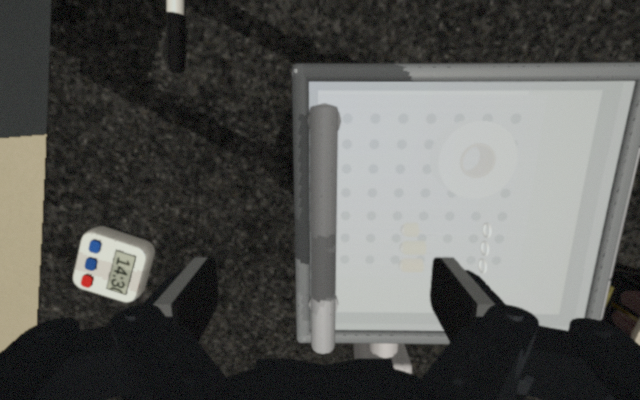

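The bar runs vertically at about x=323 px, centred between the jaws. I descend and grip.

```bash
python3 -m crank '[[0,0,0.03,0,0,0],[0,0,0.055,0,0,0],[0,0,0.055,0,0,0],[0,0,0.055,0,0,0]]' 1; python3 -m crank '[[0,0,0,0,0,0],[0,0,0,0,0,0],[0,0,0,0,0,0],[0,0,0,0,0,0],[0,0,0,0,0,0],[0,0,0,0,0,0],[0,0,0,0,0,0],[0,0,0,0,0,0],[0,0,0,0,0,0],[0,0,0,0,0,0]]' 0 90; python3 -c "
from h import *;s=manip.get_state();print(T(s),s['moment'])"
```

```text
clock: 8.38
position: [0.5276, -0.0452, 0.1387]
ee_rot: [-0.003, 0.618, 0.786, 0.001]
contact_force: [-0.2, 0.5, -0.0]
width: 0.0852
clock: 9.62
position: [0.5259, -0.0456, 0.1391]
ee_rot: [-0.004, 0.618, 0.786, -0.0]
contact_force: [-4.7, -1.2, 5.4]
width: 0.0109
[[-0.23681761  0.97153251 -0.00648038  0.52592767]
 [ 0.97153587  0.23684878  0.00455024 -0.0456148 ]
 [ 0.00595557 -0.00521834 -0.99996865  0.13906136]
 [ 0.          0.          0.          1.        ]] [-0.28464596  0.77990992 -0.00896845]
```

```bash
python3 -m crank '[[0,0.0003,-0.0016,0.5,0,0],[0,0.0006,-0.0033,1,0,0],[0,0.0009,-0.005,1.5,0,0],[0,0.0012,-0.0066,2,0,0],[0,0.0015,-0.0083,2.5,0,0],[0,0.0019,-0.0099,3,0,0],[0,0.0019,-0.0099,3,0,0]]' 0 90; python3 -c "
from h import *;s=manip.get_state();print(T(s)[:3,1],s['moment'],s['position'])"
```

```text
clock: 10.5
position: [0.5277, -0.0451, 0.149]
ee_rot: [-0.02, 0.617, 0.786, -0.021]
contact_force: [0.6, -2.9, -14.8]
width: 0.0109
[ 0.96976092  0.2369848  -0.0583263 ] [-0.3525917  -0.13364364  0.00713066] [ 0.52765313 -0.04514969  0.14898763]
```

```bash
python3 -m crank '[[0,0.0003,-0.0016,0.5,0,0],[0,0.0006,-0.0033,1,0,0],[0,0.0009,-0.005,1.5,0,0],[0,0.0012,-0.0066,2,0,0],[0,0.0015,-0.0083,2.5,0,0],[0,0.0019,-0.0099,3,0,0],[0,0.0022,-0.0116,3.5,0,0],[0,0.0026,-0.0132,4,0,0],[0,0.003,-0.0148,4.5,0,0],[0,0.0034,-0.0164,5,0,0],[0,0.0038,-0.0181,5.5,0,0],[0,0.0038,-0.0181,5.5,0,0],[0,0.0038,-0.0181,5.5,0,0],[0,0.0038,-0.0181,5.5,0,0]]' 0 90
python3 - <<'E'
from h import *
s=manip.get_state();print(T(s)[:3,1],s['moment'],s['position'],s["qd"])
# lid plane tilt from scene and top clouds
for n in("scene","top"):
    f,P=cloud(n);cv2.imwrite(f"pics/{n}2.png",f)
    c,sn=np.cos(.238),np.sin(.238);O=np.array([.5265,-.045])
    Q=P.reshape(-1,3);Q=Q[np.isfinite(Q).all(1)];d=Q[:,:2]-O
    X=d@[c,sn];Y=d@[-sn,c];m=(X>.02)&(X<.18)&(abs(Y)<.075)&(Q[:,2]>.1)&(Q[:,2]<.17)
    A=np.c_[X[m],Y[m],np.ones(m.sum())];z=Q[m,2]
    for _ in range(5):
        k=np.linalg.lstsq(A,z,rcond=None)[0];g=abs(A@k-z)<.005;A,z=A[g],z[g]
    print(n,len(z),k,"lid angle",-np.arctan(k[0]))
f=cv2.imread("pics/scene2.png")[150:270,260:440];cv2.imwrite("pics/s2c.png",cv2.resize(f,None,fx=4,fy=4,interpolation=2))
E
```

```text
clock: 12.25
position: [0.5324, -0.044, 0.1669]
ee_rot: [-0.05, 0.616, 0.784, -0.059]
contact_force: [-1.9, -0.9, -2.7]
width: 0.0113
[ 0.95977079  0.23509256 -0.1535302 ] [-0.11385994  0.04062744 -0.03321002] [ 0.53236774 -0.0440405   0.16690515] [-4.84190724e-04  1.31082378e-03  1.16019555e-04 -7.68868544e-04
  7.15685046e-04 -8.58333515e-05]
scene 542 [-0.14058411  0.00205676  0.14670789] lid angle 0.1396687816502805
top 968 [-0.14624092  0.00179735  0.14542654] lid angle 0.14521157861632272
```

View pics/s2c.png

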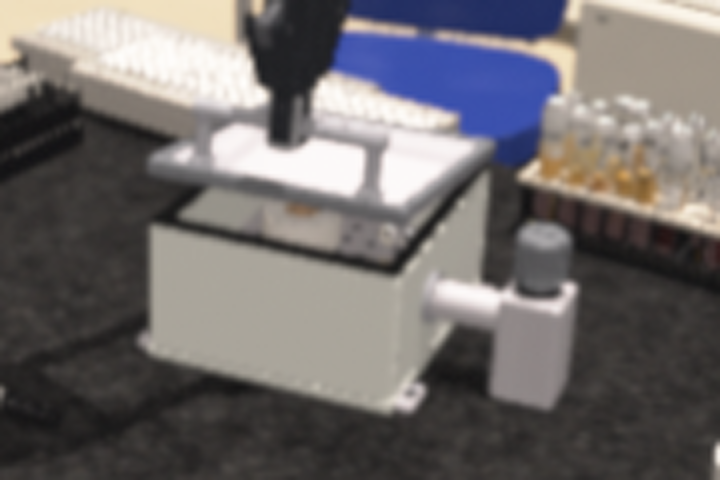

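The picture shows the lid open at its front and the fingers on the middle of the bar at (290,130). The lid angle measures 0.14–0.15 rad, it is steady, and the pull is low. I hold briefly, then hand in.

```bash
python3 -m crank '[[0,0,0,0,0,0],[0,0,0,0,0,0],[0,0,0,0,0,0]]' 0 90; python3 -c "
from h import *
job.sign_off()"
```

```text
clock: 12.72
position: [0.5324, -0.0441, 0.1668]
ee_rot: [-0.05, 0.616, 0.784, -0.059]
contact_force: [-1.8, -0.8, -3.6]
width: 0.0111
the job is handed in; nothing more can be done
```

I handed the job in at 12.7 s with the vent open and the lid held ajar; no verdict is reported.

- **Vent cap:** I turned it about 75° anticlockwise, with the lid untouched. The torque then jumped to 0.7 N m, which I took as the stop. The slot on the cap turned with the jaws to within a few degrees, so the cap ended at about 1.25 rad or more.
- **Lid:** I gripped the bar with 90 N and raised the lid along its hinge arc. The pull read about 15 N at 10 mm up and fell to about 3 N once the seal let go.
- **Final state:** The depth images give the lid at 0.140 rad (scene camera) and 0.145 rad (top camera), a front gap of about 30 mm. The arm was steady, with the fingers at the middle of the bar.

**Disagreement and unchecked:**
- The gripper read an 11 mm opening on the 14 mm bar. It read about 1.5 mm low on the cap too, so I put it down to sensor offset or soft pads. The grip held.
- I did not measure the bystanders again at the end. The arm's path stayed above or clear of them, and I felt no unexpected contact.

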